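# Set the yellow trimmer with the tuning tool

### The job

Take the green-handled plastic tuning tool out of its grey stand, put its blade into the slotted brass screw of the yellow trimmer and turn the screw until its red pointer points at the green mark on the yellow housing. Then put the tool back upright in its stand and let go; leave the blue trimmer's screw as it is set.

Things in the scene. Friction and masses are not known exactly. Their poses are not given: they have to be found in the camera images.
- tool_handle (a point): Centre of the tuning tool's green handle, 20 x 20 mm, 60 mm tall, faces along this frame's x and y, z up the tool. Loose, 60 g. Below: round collar 42 mm across, underside 36 mm below this point; shaft 16 mm across; white wedge blade 20 mm wide (x), its edge 82 mm below this point, 4 mm thick (y) there, 13 mm from 13 mm higher. It starts hung in the stand by the collar.
- yellow_screw_slot (a point): Centre of the top of the yellow trimmer's brass screw (head 40 mm across), 43 mm above the bench, on a fixed yellow housing 84 mm square; nothing on it is higher. The slot runs across the head along this frame's x: a V groove 13 mm deep, 14 mm wide at the top, 5 mm at its flat floor. The red pointer sticks out along -x. z up. Turns with the screw.
- yellow_screw (a joint): Angle of that screw, rad: 0 when the red pointer is at the green mark (middle of the housing's robot-side edge, the housing yawed up to 0.5), positive counter-clockwise from there, seen from above. Starts at 0.6 to 1.2, so it is to be turned clockwise. Needs 0.05 N m, stays where left, stops at -1.7 and 1.7.
- stand_hole (a point): Centre of the mouth of the round hole in the tool's stand, a fixed grey block 70 mm square, top 56 mm above the bench. Hole 31 mm across with a 2 mm bevel, 50 mm deep; z up. Shaft and blade go in at any yaw and the collar rests on the top, the handle's centre then 36 mm above this point.
- blue_screw_pointer (a point): Red pointer of the blue trimmer, a fixed twin of the yellow one with a blue housing, whose screw is not to be turned. This point is 29 mm from that screw's axis, along this frame's -x, and 12 mm below the screw's top.

How it is judged:
By the outcome, as a careful person would: the job done as asked, in the order asked, and still so for the second after the job is handed in, with the robot touching nothing.
It also fails if it takes over 56 s, if anything falls off the work surface, if the arm or the gripper's body presses on something with over 40 N, if the wrist force passes 120 N, or if a joint passes its speed limit or range.

### The arm

A 6-joint arm with a two-finger parallel gripper is mounted at the origin on a cart in front of the work surface, level with it; the furniture and walls round the work are solid. World frame = base frame: x ahead of the robot, y to its left, z up, the work surface at z = 0. Lengths are in m, angles in rad, forces in N, time in s.
With the tool pointing down it reaches from about 0.4 to 0.825 m from the base axis. Payload 7 kg.
Tool frame: the origin (TCP) lies on the centre line of the jaws, within the pads' length; the fingertips stand tip_reach ahead of it and the grasp point (between the pads) is the TCP (tip_reach is the distance from the TCP to the fingertips, in m); z points along the fingers, y is the line along which they close (so a half turn about z gives the same grasp; the last joint's range is limited). The gripper opens to 88 mm and grips with 3 to 60 N. Pads are 19 mm wide; open, the fingers measure 130 mm over their backs; the gripper's body (78 mm by 193 mm) begins 47 mm behind the grasp point.
Start: joints at [0.288, 0.359, 0.012, 0, -1.224, -0.288], TCP at [0.675, -0, 0.246] pointing down, gripper open.
Joint ranges: [-3.07, 3.07], [-1.43, 2.12], [-1.02, 1.25], [-3.03, 1.67], [-3.05, -0], [-3.03, 3.03]. Speed limits (rad/s): [2.39, 2.39, 3.01, 3.14, 3.14, 3.14].

### API

Orientations are given as [roll, pitch, yaw] about the fixed x, y, z axes, in that order (R = Rz(yaw) Ry(pitch) Rx(roll)).
In Python, from station import get_state, grab_frame, calibration, job_done, find_in, mark_of, tip_reach gives the robot as it stands.
- The arm moves only by the shell command python3 -m handwheel 'ROWS' [OPENING] [FORCE]. ROWS is JSON, a list of rows, each an object with "delta_pos": the shift along the world's x, y, z in units of 30 mm (1.0 is 30 mm), a list of three; "dr": the turn, a rotation vector about the world's x, y, z in degrees, a list of three. In form: [{"delta_pos": [tx, ty, tz], "dr": [rx, ry, rz]}, ...]. A call has 1 to 10 rows; each row shifts and turns the commanded pose from where the row before left it; what a row does not reach is not made up. A row lasts 1/10 s, in which the tool goes at most 50 mm and 8.59 degrees, less where a joint would pass 70% of its speed; a pose out of reach is approached as far as the arm can. A call is refused whole if a number of a shift passes 1 or a number of a turn 8.59, either way. A call with a gripper value outside its range is refused whole. OPENING is the closure, from -1 (fully open) to 1 (shut), set as the call begins (- or left out, the last holds). The fingers move at their own pace and stop on an object; FORCE is the grip in N (left out, the last holds). Time passes only in rows, so rows that do not move let the fingers close. It gives the time, the measured TCP pose, the force, the opening and the grip force at its end, in the units of the state.
- get_state(): the state, without advancing time (a new reading comes with each control period).
- grab_frame(name): name is "scene" or "side" or "wrist"; returns the picture (420x560x3 uint8, red, green, blue); there is no depth.
- calibration(name): a dict with "fx", "fy", "cx", "cy" (pixels), "extrinsics" (4x4, takes a point from world to camera coordinates). Camera axes: x right, y down, z forward; pixel columns grow to the right and rows downward; lengths in m; the calibration is good to about 2 mm. A picture is of the moment at which its call begins: read the wrist's pose just before it. calibration takes no time and is no camera call; for the wrist camera it gives the pose at the moment of the call.
- job_done(): hands the job in; it is judged then, once.
Trained networks look in the newest picture that a camera, given by its name, has taken for a name from the list of things; names that differ only in an ending like _2 or _b are one class to them, and where a whole thing is asked for, a point or a joint stands for the part that bears it (a point fixed in the world has none). Each returns a list of dicts, best first, with "conf" (0 to 1); they miss things now and then, are a little off and sometimes report something else, mostly with a low value. They report only what shows in the picture. A call takes as long as a camera call.
- find_in(camera, query): "location" ([column, row] in pixels, amid what is visible of it).
- mark_of(camera, query): "location" ([column, row] in pixels: a listed point, or the origin of a listed thing).
The state is a dict: "t": time; "q": joint angles; "qd": joint speeds; "joint_efforts": joint torques, N m; "eef_pos": TCP position; "ee_rot": TCP orientation; "force": force on the tool from outside, world axes, zero at the start; "moment": the same for the moment, N m; "width": finger opening in m; "gripper_force": force on a finger pad.
Only numpy, scipy, OpenCV 4.12 (cv2) and the standard library are available. Lean on these libraries where they do the work, as an engineer would, in place of code of your own. Each camera call takes 0.05 s, during which the arm holds its last target. There are 200 camera calls.

## Working session

There is one attempt and no reset: what is moved stays moved. The work goes in short steps, Python scripts to look and compute and a shell command to move; the robot and the scene stay as the last step left them, time stands still between calls to the robot, and variables do not carry over. Pictures are saved under pics/ and viewed, at most 10 in all, crops included, and the job is handed in when it is done.

```bash
mkdir -p pics; ls
cat > h.py <<'E'
import numpy as np,cv2
from station import *
def ray(K,uv):
    T=np.array(K["extrinsics"]);R=T[:3,:3];c=-R.T@T[:3,3]
    d=R.T@np.array([(uv[0]-K["cx"])/K["fx"],(uv[1]-K["cy"])/K["fy"],1]);return c,d
def at(K,uv,z):
    c,d=ray(K,uv);return (c+d*(z-c[2])/d[2]).round(4)
def snap(n,f):
    K=calibration(n);im=grab_frame(n);cv2.imwrite(f"pics/{f}.png",im[:,:,::-1]);return K,im
Z=dict(tool_handle=.092,yellow_screw_slot=.043,stand_hole=.056,blue_screw_pointer=.031)
E
python3 - <<'E'
from h import *
print(tip_reach, get_state())
for n in["scene","side","wrist"]:
    K,im=snap(n,n+"0");print(n,ray(K,(280,210)))
    for q in Z:
        for r in mark_of(n,q)[:2]:print(q,np.round(r["location"],1),round(r["conf"],2),at(K,r["location"],Z[q]))
a=[cv2.imread(f"pics/{n}0.png") for n in["scene","side","wrist"]]
cv2.imwrite("pics/a.png",cv2.resize(np.vstack([np.hstack(a[:2]),np.hstack([a[2],a[2]*0])]),(800,600)))
E
```

```text
pics
0.019 {'t': 0.0, 'q': array([ 2.88109674e-01,  3.59394129e-01,  1.10811919e-02, -3.41433554e-04,
       -1.22408105e+00, -2.88122619e-01]), 'qd': array([ 0.00030145,  0.00073915,  0.00115199,  0.00054868,  0.00125472,
       -0.0006027 ]), 'joint_efforts': array([-8.00930356e-04, -5.82726967e+01,  2.93058443e+01,  6.99745238e+00,
        6.93249181e-03, -2.06530804e-04]), 'eef_pos': array([ 6.74559791e-01, -1.57057725e-05,  2.44629256e-01]), 'ee_rot': array([ 3.13996963e+00, -1.46284713e-04, -1.57092543e+00]), 'force': array([ 0.25492294,  0.56364216, -0.52144186]), 'moment': array([ 0.03195252, -0.00637371,  0.06100974]), 'gripper_force': 0.0, 'width': 0.08745377098483209}
scene (array([-0.23785527, -0.62026852,  0.74350649]), array([ 0.6459124 ,  0.53903309, -0.54071719]))
tool_handle [292.1 225.7] 0.56 [ 0.5067 -0.0364  0.092 ]
yellow_screw_slot [411.2 282.9] 0.51 [ 0.5607 -0.3255  0.043 ]
stand_hole [292.7 237.3] 0.67 [ 0.5106 -0.036   0.056 ]
blue_screw_pointer [200.5 196.5] 0.46 [0.5213 0.3049 0.031 ]
side (array([0.37814219, 0.86837707, 0.45483851]), array([ 0.17129492, -0.91652328, -0.36156145]))
tool_handle [294.1 213.6] 0.68 [ 0.511  -0.0326  0.092 ]
yellow_screw_slot [286.  190.8] 0.67 [ 0.5853 -0.3514  0.043 ]
stand_hole [291.5 226.5] 0.7 [ 0.5177 -0.034   0.056 ]
blue_screw_pointer [260.4 319. ] 0.88 [0.5181 0.3139 0.031 ]
wrist (array([ 0.6751831 , -0.07584992,  0.38366863]), array([ 0.00248254,  0.27045459, -0.96282231]))
tool_handle [444.8 170.5] 0.91 [ 0.5169 -0.0335  0.092 ]
```

View pics/a.png

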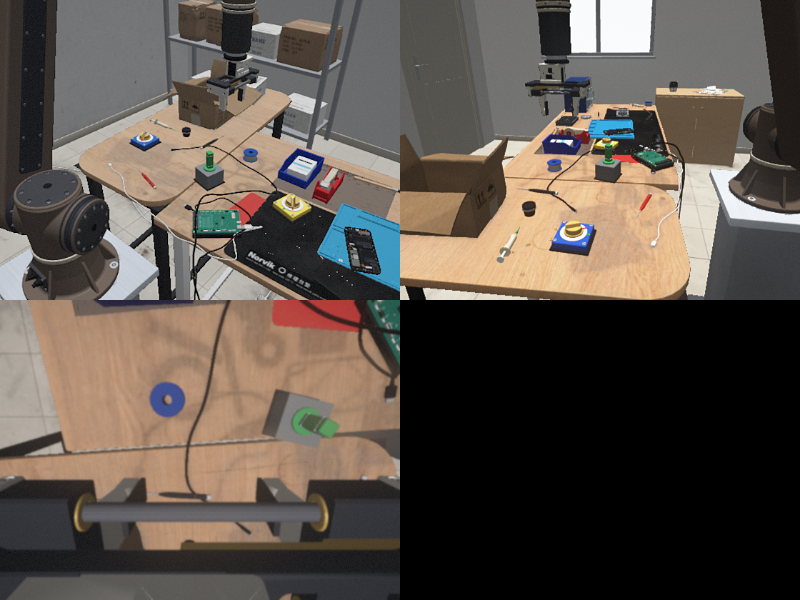

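The scene view shows the stand with the green tool at about (292,226), the yellow trimmer at (411,283) and the blue one at (200,196). The tool also shows in the wrist view at (445,170), but the yellow trimmer does not. Next I'll move above the tool.

```bash
python3 -m handwheel '[{"delta_pos":[-0.8,0.1,0],"dr":[0,0,0]},{"delta_pos":[-1,0.2,0],"dr":[0,0,0]},{"delta_pos":[-1,0.2,0],"dr":[0,0,0]},{"delta_pos":[-1,0.2,0],"dr":[0,0,0]},{"delta_pos":[-1,0.2,0],"dr":[0,0,0]},{"delta_pos":[-0.4,0.1,0],"dr":[0,0,0]},{"delta_pos":[0,0,0],"dr":[0,0,0]},{"delta_pos":[0,0,0],"dr":[0,0,0]},{"delta_pos":[0,0,0],"dr":[0,0,0]}]'
python3 - <<'E'
from h import *
print(get_state()["eef_pos"])
K,im=snap("wrist","w1")
for q in Z:
    for r in mark_of("wrist",q)[:2]:print(q,np.round(r["location"],1),round(r["conf"],2),at(K,r["location"],Z[q]))
E
```

```text
t: 1.65
eef_pos: [0.5199, 0.03, 0.2455]
ee_rot: [-3.141, -0.0, -1.571]
force: [0.3, -0.6, 0.1]
width: 0.0874
gripper_force: 0.0
[0.51986288 0.03000718 0.2454991 ]
tool_handle [285.1 143. ] 0.6 [ 0.516  -0.0293  0.092 ]
```

View pics/w1.png

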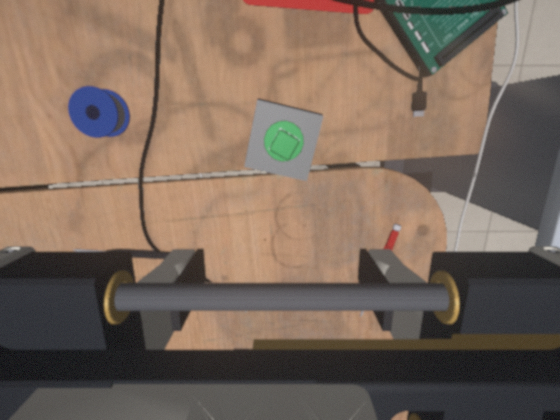

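The stand is at (285,140) with the green collar and the square handle top at about (285,146). Next I'll measure the handle yaw and centre.

Run:
```python
from h import *
im=cv2.imread("pics/w1.png");K=calibration("wrist")
hsv=cv2.cvtColor(im,cv2.COLOR_BGR2HSV)
m=cv2.inRange(hsv,(45,100,40),(80,255,255));m[:, :230]=0;m[:,340:]=0;m[:100]=0;m[180:]=0
c=max(cv2.findContours(m,0,1)[0],key=cv2.contourArea);(u,v),r=cv2.minEnclosingCircle(c)
M=cv2.moments(c);print(u,v,r,M["m10"]/M["m00"],M["m01"]/M["m00"],at(K,(u,v),.062))
cv2.imwrite("pics/c1.png",cv2.resize(im[110:180,245:325],None,fx=8,fy=8,interpolation=cv2.INTER_CUBIC))
```

```text
283.241943359375 140.69354248046875 19.16889190673828 283.57219083490264 140.51035781544257 [ 0.5168 -0.0302  0.062 ]
```

View pics/c1.png

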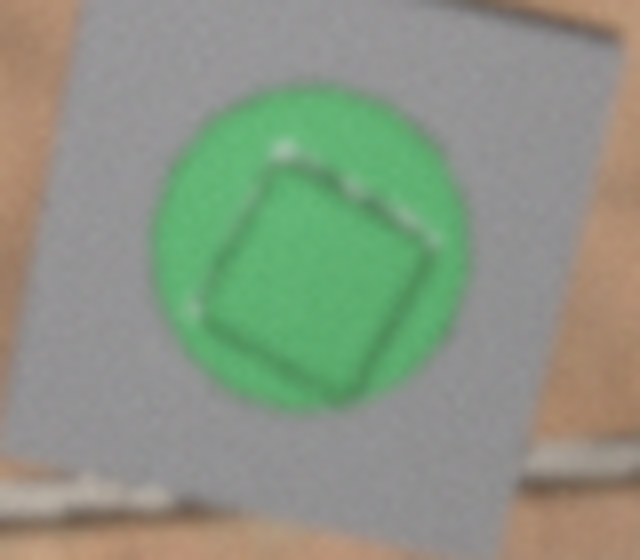

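```bash
python3 - <<'E'
from h import *
K=calibration("wrist");o=np.array([245,110])
P=[at(K,np.array(p)/8+o,.122)[:2] for p in [(280,155),(435,245),(350,400),(200,315)]]
P=np.array(P);print(P,P.mean(0))
for i in range(4):
    d=P[(i+1)%4]-P[i];print(np.linalg.norm(d),np.degrees(np.arctan2(d[1],d[0]))%90)
E
python3 -m handwheel '[{"delta_pos":[0,-0.5,0],"dr":[0,0,-7.25]},{"delta_pos":[-0.1,-0.6,-0.5],"dr":[0,0,-7.25]},{"delta_pos":[0,-0.6,-0.5],"dr":[0,0,-7.25]},{"delta_pos":[0,-0.3,-0.5],"dr":[0,0,-7.25]},{"delta_pos":[0,0,-0.2],"dr":[0,0,0]},{"delta_pos":[0,0,0],"dr":[0,0,0]}]'
```

```text
[[ 0.52   -0.0423]
 [ 0.5038 -0.0332]
 [ 0.5126 -0.0171]
 [ 0.5285 -0.026 ]] [ 0.516225 -0.02965 ]
0.01858090417606204 60.675841164301744
0.018348024416813886 61.33969625829839
0.018221415971323436 60.76214776397259
0.018383144453547634 62.45920263562732
t: 2.5
eef_pos: [0.5157, -0.0302, 0.1938]
ee_rot: [3.14, -0.001, -2.074]
force: [0.3, 0.8, 0.1]
width: 0.0876
gripper_force: 0.0
```

```bash
python3 -m handwheel '[{"delta_pos":[0,0,-0.8],"dr":[0,0,0]},{"delta_pos":[0,0,-0.8],"dr":[0,0,0]},{"delta_pos":[0,0,-0.8],"dr":[0,0,0]},{"delta_pos":[0,0,-0.6],"dr":[0,0,0]},{"delta_pos":[0,0,-0.3],"dr":[0,0,0]},{"delta_pos":[0,0,0],"dr":[0,0,0]},{"delta_pos":[0,0,0],"dr":[0,0,0]}]'
python3 -m handwheel '[{"delta_pos":[0,0,0],"dr":[0,0,0]},{"delta_pos":[0,0,0],"dr":[0,0,0]},{"delta_pos":[0,0,0],"dr":[0,0,0]},{"delta_pos":[0,0,0],"dr":[0,0,0]},{"delta_pos":[0,0,0],"dr":[0,0,0]},{"delta_pos":[0,0,0],"dr":[0,0,0]},{"delta_pos":[0,0,0],"dr":[0,0,0]}]' 1 40
```

```text
t: 3.2
eef_pos: [0.5168, -0.0296, 0.0965]
ee_rot: [-3.141, 0.001, -2.075]
force: [0.5, 0.0, 1.0]
width: 0.0875
gripper_force: 0.0
t: 3.9
eef_pos: [0.516, -0.0301, 0.0955]
ee_rot: [3.142, -0.0, -2.077]
force: [0.9, -0.0, -0.7]
width: 0.0372
gripper_force: 0.0
```

```bash
python3 -m handwheel '[{"delta_pos":[0,0,0],"dr":[0,0,0]},{"delta_pos":[0,0,0],"dr":[0,0,0]},{"delta_pos":[0,0,0],"dr":[0,0,0]},{"delta_pos":[0,0,0],"dr":[0,0,0]}]'
python3 -m handwheel '[{"delta_pos":[0,0,0.4],"dr":[0,0,0]},{"delta_pos":[0,0,0.8],"dr":[0,0,0]},{"delta_pos":[0,0,0.8],"dr":[0,0,0]},{"delta_pos":[0,0,0.8],"dr":[0,0,0]},{"delta_pos":[0,0,0.8],"dr":[0,0,0]},{"delta_pos":[0,0,0.4],"dr":[0,0,0]},{"delta_pos":[0,0,0],"dr":[0,0,0]}]'
```

```text
t: 4.3
eef_pos: [0.516, -0.03, 0.0955]
ee_rot: [-3.142, 0.0, -2.077]
force: [-0.4, -0.4, -0.1]
width: 0.0195
gripper_force: 40.0
t: 5.0
eef_pos: [0.5168, -0.0298, 0.2176]
ee_rot: [-3.139, 0.003, -2.077]
force: [-0.1, 0.9, -2.1]
width: 0.0198
gripper_force: 40.0
```

Run:
```python
from h import *
p=get_state()["eef_pos"];out=[]
for n in["scene","side"]:
    K,im=snap(n,n+"2");T=np.array(K["extrinsics"])
    q=T@np.r_[p-[0,0,.05],1];u,v=int(K["fx"]*q[0]/q[2]+K["cx"]),int(K["fy"]*q[1]/q[2]+K["cy"])
    print(n,u,v,ray(K,(u,v))[1])
    out.append(cv2.resize(im[v-40:v+40,u-25:u+25,::-1],(375,600),interpolation=cv2.INTER_CUBIC))
cv2.imwrite("pics/c2.png",np.hstack(out))
```

```text
scene 293 195 [ 0.67577252  0.52955294 -0.51476309]
side 291 184 [ 0.14755567 -0.94470351 -0.30013741]
```

View pics/c2.png

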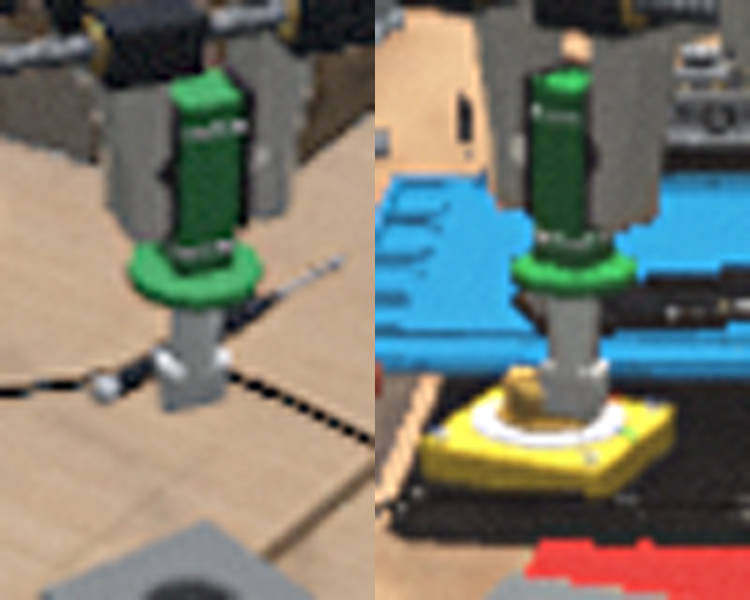

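Both views show the blade wide; in the scene view its edge spans about 19 mm and slants the way a blade along -29° would, so its width lies along the finger closing line. Next I'll look at the yellow trimmer.

```bash
python3 -m handwheel '[{"delta_pos":[0.2,-0.6,0],"dr":[0,0,0]},{"delta_pos":[0.3,-1,0],"dr":[0,0,0]},{"delta_pos":[0.3,-1,0],"dr":[0,0,0]},{"delta_pos":[0.3,-1,0],"dr":[0,0,0]},{"delta_pos":[0.3,-1,0],"dr":[0,0,0]},{"delta_pos":[0.3,-1,0],"dr":[0,0,0]},{"delta_pos":[0.4,-1,0],"dr":[0,0,0]},{"delta_pos":[0.4,-1,0],"dr":[0,0,0]},{"delta_pos":[0.3,-0.8,0],"dr":[0,0,0]},{"delta_pos":[0,0,0],"dr":[0,0,0]}]'
python3 -m handwheel '[{"delta_pos":[0,0,0],"dr":[0,0,0]},{"delta_pos":[0,0,0],"dr":[0,0,0]},{"delta_pos":[0,0,0],"dr":[0,0,0]}]'
python3 - <<'E'
from h import *
print(get_state()["eef_pos"])
K,im=snap("wrist","w3")
for q in Z:
    for r in mark_of("wrist",q)[:2]:print(q,np.round(r["location"],1),round(r["conf"],2),at(K,r["location"],Z[q]))
E
```

```text
t: 6.1
eef_pos: [0.5997, -0.2845, 0.2124]
ee_rot: [3.138, -0.002, -2.08]
force: [-0.1, 0.4, -1.2]
width: 0.0198
gripper_force: 40.0
t: 6.4
eef_pos: [0.5997, -0.2811, 0.2153]
ee_rot: [3.141, -0.0, -2.076]
force: [-0.3, -0.2, -0.1]
width: 0.0198
gripper_force: 40.0
[ 0.59971266 -0.28113838  0.21533784]
tool_handle [283.  277.9] 0.61 [ 0.6293 -0.2231  0.092 ]
yellow_screw_slot [288.5 159.2] 0.56 [ 0.5722 -0.3144  0.043 ]
yellow_screw_slot [282.9 277.8] 0.51 [ 0.6417 -0.2     0.043 ]
stand_hole [446.7 349. ] 0.61 [ 0.5144 -0.0306  0.056 ]
```

View pics/w3.png

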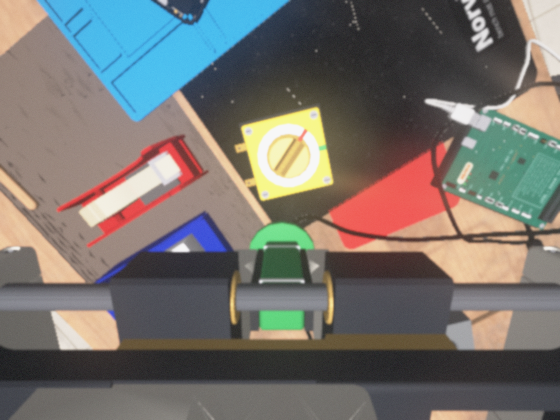

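The yellow trimmer is at (288,155): the slot runs toward upper right, the red pointer is at (303,133) and the green mark at (323,148). I'll rectify the screw plane to measure it.

```bash
cat >> h.py <<'E'
def rect(im,K,c,z,half=.04,n=600):
    T=np.array(K["extrinsics"]);A=np.array([[K["fx"],0,K["cx"]],[0,K["fy"],K["cy"]],[0,0,1]])
    H=A@np.column_stack([T[:3,0],T[:3,1],T[:3,2]*z+T[:3,3]])   # world xy -> px
    s=2*half/n                                                # rect px: right=-y, up=+x
    G=np.array([[0,-s,c[0]+half],[-s,0,c[1]+half],[0,0,1]])
    return cv2.warpPerspective(im,H@G,(n,n),flags=cv2.INTER_CUBIC|cv2.WARP_INVERSE_MAP)
E
python3 - <<'E'
from h import *
im=cv2.imread("pics/w3.png");K=calibration("wrist")
c=(.572,-.318);R=rect(im,K,c,.043)
cv2.imwrite("pics/r3.png",R)
hsv=cv2.cvtColor(R,cv2.COLOR_BGR2HSV)
def cen(m,name):
    n,l,s,ct=cv2.connectedComponentsWithStats(m)
    for i in range(1,n):
        if s[i,4]>80:print(name,s[i],ct[i].round(1),"xy",round(c[0]+.04-ct[i][1]*.08/600,4),round(c[1]+.04-ct[i][0]*.08/600,4))
cen(cv2.inRange(hsv,(0,130,80),(8,255,255))|cv2.inRange(hsv,(172,130,80),(180,255,255)),"red")
cen(cv2.inRange(hsv,(45,80,60),(85,255,255)),"green")
E
```

```text
red [360 432  19  25 336] [370.  443.2] xy 0.5529 -0.3273
green [ 213  536   38   55 1405] [230.  562.5] xy 0.537 -0.3087
```

View pics/r3.png

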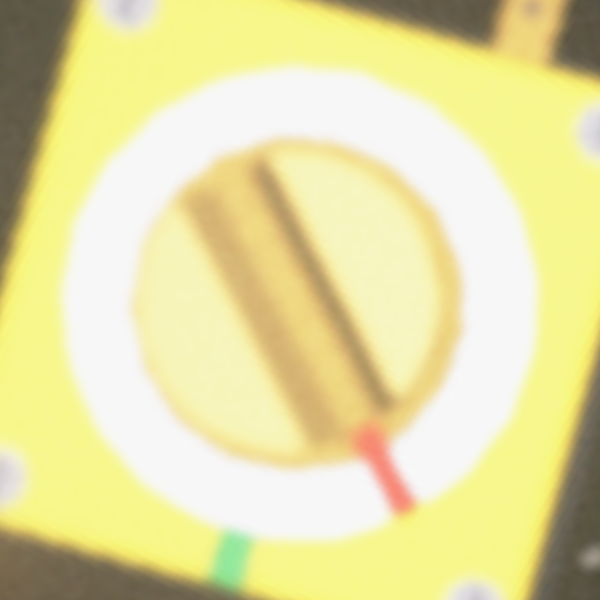

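```bash
python3 -m handwheel '[{"delta_pos":[-0.13,-0.17,0],"dr":[0,0,8.1]},{"delta_pos":[-0.13,-0.17,-0.2],"dr":[0,0,8.1]},{"delta_pos":[-0.13,-0.17,-0.4],"dr":[0,0,8.1]},{"delta_pos":[-0.13,-0.17,-0.4],"dr":[0,0,8.1]},{"delta_pos":[-0.13,-0.17,-0.4],"dr":[0,0,8.1]},{"delta_pos":[-0.13,-0.17,-0.3],"dr":[0,0,8.1]},{"delta_pos":[-0.13,-0.17,-0.1],"dr":[0,0,8.1]},{"delta_pos":[0,0,0],"dr":[0,0,0]},{"delta_pos":[0,0,0],"dr":[0,0,0]},{"delta_pos":[0,0,0],"dr":[0,0,0]}]'
python3 - <<'E'
from h import *
p=get_state()["eef_pos"];out=[]
for n in["scene","side"]:
    K,im=snap(n,n+"4");T=np.array(K["extrinsics"])
    q=T@np.r_[p-[0,0,.08],1];u,v=int(K["fx"]*q[0]/q[2]+K["cx"]),int(K["fy"]*q[1]/q[2]+K["cy"])
    out.append(cv2.resize(im[v-30:v+40,u-30:u+30,::-1],(400,467),interpolation=cv2.INTER_CUBIC))
cv2.imwrite("pics/c4.png",np.hstack(out))
E
```

```text
t: 7.65
eef_pos: [0.5731, -0.3175, 0.1621]
ee_rot: [-3.141, -0.001, -1.09]
force: [-0.0, 0.5, -1.1]
width: 0.0198
gripper_force: 40.0
```

View pics/c4.png

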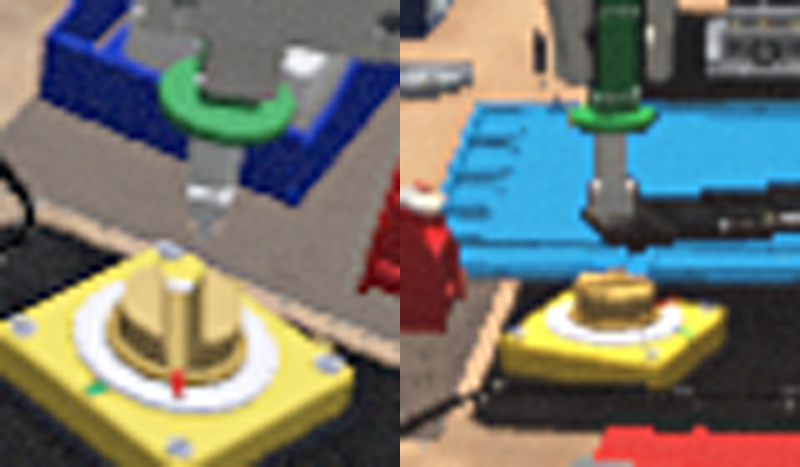

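Scene crop (left): the blade is edge-on at (203,235) and parallel to the slot, whose top centre is near (178,300). The side crop shows it above the screw. I'll check the lateral offset numerically.

Run:
```python
from h import *
s=get_state();p=s["eef_pos"];print(p,s["ee_rot"])
for n in["scene","side"]:
    K=calibration(n);T=np.array(K["extrinsics"])
    def pr(x):
        q=T@np.r_[x,1];return np.array([K["fx"]*q[0]/q[2]+K["cx"],K["fy"]*q[1]/q[2]+K["cy"]])
    o=pr(p-[0,0,.08]).astype(int)-30
    for nm,x in dict(tip=p-[0,0,.0855],collar=p-[0,0,.0395],slot=[.5724,-.3163,.043],slotdown=[p[0],p[1],.043],ring=[.5724,-.3163,.028]).items():print(n,nm,((pr(x)-o)*6.667).round(0))
```

```text
[ 0.57305504 -0.31752005  0.16199405] [-3.14106684e+00 -4.88079472e-04 -1.08897722e+00]
scene tip [200. 217.]
scene collar [222. 104.]
scene slot [179. 296.]
scene slotdown [184. 296.]
scene ring [173. 330.]
side tip [207. 216.]
side collar [207. 123.]
side slot [208. 283.]
side slotdown [207. 282.]
side ring [208. 312.]
```

```bash
python3 -m handwheel '[{"delta_pos":[-0.03,0.05,-0.3],"dr":[0,0,0]},{"delta_pos":[0,0,-0.4],"dr":[0,0,0]},{"delta_pos":[0,0,-0.3],"dr":[0,0,0]},{"delta_pos":[0,0,-0.15],"dr":[0,0,0]},{"delta_pos":[0,0,0],"dr":[0,0,0]},{"delta_pos":[0,0,0],"dr":[0,0,0]}]'
python3 -m handwheel '[{"delta_pos":[0,0,-0.08],"dr":[0,0,0]},{"delta_pos":[0,0,-0.08],"dr":[0,0,0]},{"delta_pos":[0,0,0],"dr":[0,0,0]},{"delta_pos":[0,0,0],"dr":[0,0,0]}]'
```

```text
t: 8.35
eef_pos: [0.5719, -0.3163, 0.127]
ee_rot: [3.141, 0.0, -1.087]
force: [0.6, 0.6, -0.8]
width: 0.0195
gripper_force: 40.0
t: 8.75
eef_pos: [0.5718, -0.3162, 0.1223]
ee_rot: [-3.142, -0.0, -1.087]
force: [-0.2, -0.2, -0.8]
width: 0.0198
gripper_force: 40.0
```

```bash
python3 -m handwheel '[{"delta_pos":[0,0,-0.07],"dr":[0,0,0]},{"delta_pos":[0,0,-0.07],"dr":[0,0,0]},{"delta_pos":[0,0,0],"dr":[0,0,0]},{"delta_pos":[0,0,0],"dr":[0,0,0]}]'
python3 -m handwheel '[{"delta_pos":[0,0,-0.05],"dr":[0,0,0]},{"delta_pos":[0,0,0],"dr":[0,0,0]},{"delta_pos":[0,0,0],"dr":[0,0,0]}]'
```

```text
t: 9.15
eef_pos: [0.5717, -0.3162, 0.1179]
ee_rot: [3.141, 0.0, -1.087]
force: [-0.9, 0.1, 0.3]
width: 0.0199
gripper_force: 40.0
t: 9.45
eef_pos: [0.5719, -0.3163, 0.1166]
ee_rot: [-3.141, -0.0, -1.087]
force: [-0.2, -0.9, -0.9]
width: 0.0196
gripper_force: 40.0
```

```bash
python3 -m handwheel '[{"delta_pos":[0,0,0],"dr":[0,0,-4]},{"delta_pos":[0,0,0],"dr":[0,0,-5]},{"delta_pos":[0,0,0],"dr":[0,0,-6]},{"delta_pos":[0,0,0],"dr":[0,0,-6]},{"delta_pos":[0,0,0],"dr":[0,0,-6]},{"delta_pos":[0,0,0],"dr":[0,0,-6]},{"delta_pos":[0,0,0],"dr":[0,0,-6]},{"delta_pos":[0,0,0],"dr":[0,0,-4]},{"delta_pos":[0,0,0],"dr":[0,0,0]},{"delta_pos":[0,0,0],"dr":[0,0,0]}]'
python3 - <<'E'
from h import *
s=get_state();print(s["moment"],s["force"],np.degrees(s["ee_rot"][2])+90)
E
```

```text
t: 10.45
eef_pos: [0.5718, -0.3168, 0.1168]
ee_rot: [-3.141, -0.001, -1.836]
force: [-1.5, -4.7, 0.4]
width: 0.0198
gripper_force: 40.0
[-1.86899084  0.31523571  0.02820001] [-1.51155371 -4.67582522  0.40130993] -15.170730366613583
```

```bash
python3 -m handwheel '[{"delta_pos":[0,0,0.2],"dr":[0,0,0]},{"delta_pos":[0,0,0.5],"dr":[0,0,0]},{"delta_pos":[0,0,0.7],"dr":[0,0,0]},{"delta_pos":[0.2,0.3,0.7],"dr":[0,0,0]},{"delta_pos":[0.2,0.5,0.7],"dr":[0,0,0]},{"delta_pos":[0.2,0.4,0.4],"dr":[0,0,0]},{"delta_pos":[0,0,0],"dr":[0,0,0]},{"delta_pos":[0,0,0],"dr":[0,0,0]},{"delta_pos":[0,0,0],"dr":[0,0,0]}]'
python3 - <<'E'
from h import *
K,im=snap("wrist","w5")
c=(.572,-.3165);R=rect(im[:,:,::-1],K,c,.043)
cv2.imwrite("pics/r5.png",R)
E
```

```text
t: 11.35
eef_pos: [0.5891, -0.28, 0.2114]
ee_rot: [3.14, 0.0, -1.838]
force: [-0.2, -0.6, -1.4]
width: 0.0198
gripper_force: 40.0
```

View pics/r5.png

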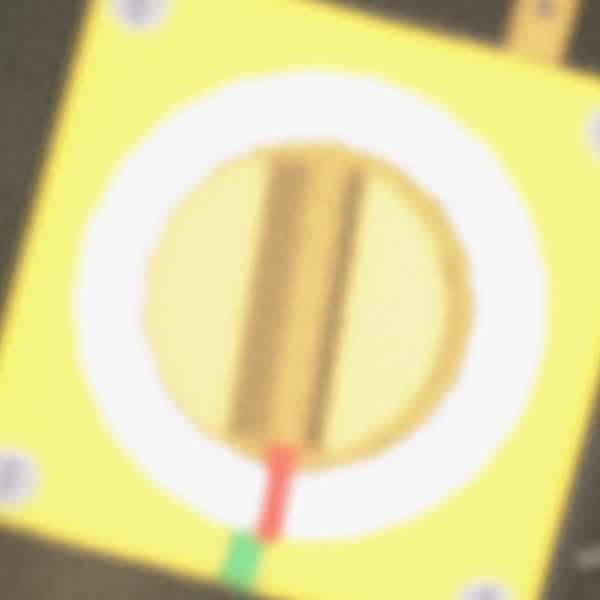

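The slot and pointer now sit at about 9° in the rectified image, and the green mark and housing at about 15°, so the screw is some 6° short. I'll measure this numerically.

```bash
cat >> h.py <<'E'
def screw(im,K,c=(.572,-.3165)):
    "im BGR; angles in deg, world yaw of -x-type direction"
    h=.06;n=900
    R=rect(im,K,c,.030,h,n);hsv=cv2.cvtColor(R,cv2.COLOR_BGR2HSV);s=2*h/n
    big=lambda m:max(cv2.findContours(m,0,1)[0],key=cv2.contourArea)
    inr=lambda a,b:cv2.inRange(hsv,a,b)
    y=inr((24,90,120),(34,255,255));yc=big(y);(cx,cy),wh,a=cv2.minAreaRect(yc)
    inside=cv2.fillPoly(np.zeros((n,n),np.uint8),[cv2.convexHull(yc)],255)
    red=(inr((0,110,80),(8,255,255))|inr((170,110,80),(180,255,255)))&inside
    gr=inr((45,70,60),(85,255,255))&inside
    w=inr((0,0,180),(180,40,255))&inside;(wx,wy),wr=cv2.minEnclosingCircle(cv2.convexHull(big(w)))
    def cen(m):
        M=cv2.moments(big(m));return np.array([M["m10"],M["m01"]])/M["m00"]
    r,g=cen(red),cen(gr)
    az=lambda v:np.degrees(np.arctan2(v[0],v[1]))   # image dir -> yaw (0 = -x, + toward -y)
    vx,vy=cv2.fitLine(big(red),cv2.DIST_L2,0,.01,.01)[:2].ravel()
    vx,vy=(vx,vy) if vy>0 else (-vx,-vy)
    wc=np.array([wx,wy])
    print("housing size mm",np.array(wh)*s*1e3,"rect ang",a,"ring r mm",wr*s*1e3)
    print("red line",az((vx,vy)),"ring->red",az(r-wc),np.hypot(*(r-wc))*s*1e3,"ring->green",az(g-wc),"house->green",az(g-[cx,cy]),"house->red",az(r-[cx,cy]), "ringc-housec mm",(wc-[cx,cy])*s*1e3)
E
python3 - <<'E'
from h import *
K=calibration("wrist");screw(cv2.imread("pics/w5.png"),K)
E
```

```text
housing size mm [83.2452474  83.33486328] rect ang 15.240106582641602 ring r mm 32.820220947265625
red line -9.47677 ring->red -10.51873758818882 25.827743747158213 ring->green -15.062984429436773 house->green -15.021564207932046 house->red -10.473666477643889 ringc-housec mm [0.00505371 0.0844279 ]
```

```bash
python3 -m handwheel '[{"delta_pos":[-0.2,-0.4,-0.4],"dr":[0,0,0]},{"delta_pos":[-0.2,-0.5,-0.7],"dr":[0,0,1]},{"delta_pos":[-0.2,-0.3,-0.7],"dr":[0,0,1]},{"delta_pos":[0,0,-0.4],"dr":[0,0,1]},{"delta_pos":[0,0,0],"dr":[0,0,0]},{"delta_pos":[0,0,-0.4],"dr":[0,0,0]},{"delta_pos":[0,0,-0.3],"dr":[0,0,0]},{"delta_pos":[0,0,-0.2],"dr":[0,0,0]},{"delta_pos":[0,0,-0.1],"dr":[0,0,0]},{"delta_pos":[0,0,0],"dr":[0,0,0]}]'
python3 -m handwheel '[{"delta_pos":[0,0,0],"dr":[0,0,0]},{"delta_pos":[0,0,0],"dr":[0,0,-2]},{"delta_pos":[0,0,0],"dr":[0,0,-2]},{"delta_pos":[0,0,0],"dr":[0,0,-2]},{"delta_pos":[0,0,0],"dr":[0,0,-2]},{"delta_pos":[0,0,0],"dr":[0,0,0]},{"delta_pos":[0,0,0],"dr":[0,0,0]},{"delta_pos":[0,0,0],"dr":[0,0,0]}]'
python3 -c "
from h import *
s=get_state();print(s['moment'],np.degrees(s['ee_rot'][2])+90)"
```

```text
t: 12.4
eef_pos: [0.5719, -0.3166, 0.1166]
ee_rot: [-3.141, -0.001, -1.785]
force: [-0.1, -3.0, -1.1]
width: 0.0199
gripper_force: 40.0
t: 13.2
eef_pos: [0.5716, -0.3167, 0.1169]
ee_rot: [-3.141, -0.001, -1.924]
force: [-0.8, -5.5, -0.1]
width: 0.0198
gripper_force: 40.0
[-2.28814916  0.55743861  0.0504653 ] -20.234738669006063
```

```bash
python3 -m handwheel '[{"delta_pos":[0,0,0.2],"dr":[0,0,0]},{"delta_pos":[0,0,0.5],"dr":[0,0,0]},{"delta_pos":[0,0,0.7],"dr":[0,0,0]},{"delta_pos":[0.2,0.3,0.7],"dr":[0,0,0]},{"delta_pos":[0.2,0.5,0.7],"dr":[0,0,0]},{"delta_pos":[0.2,0.4,0.4],"dr":[0,0,0]},{"delta_pos":[0,0,0],"dr":[0,0,0]},{"delta_pos":[0,0,0],"dr":[0,0,0]},{"delta_pos":[0,0,0],"dr":[0,0,0]}]'
python3 - <<'E'
from h import *
K,im=snap("wrist","w6");screw(im[:,:,::-1],K)
cv2.imwrite("pics/r6.png",rect(im[:,:,::-1],K,(.572,-.3165),.043))
E
```

```text
t: 14.1
eef_pos: [0.5891, -0.28, 0.2114]
ee_rot: [3.14, 0.0, -1.925]
force: [0.8, 0.5, -0.5]
width: 0.0199
gripper_force: 40.0
housing size mm [83.33679199 83.78686523] rect ang 15.264569282531738 ring r mm 32.84080403645834
red line -14.178321 ring->red -15.30614682499639 25.56000827458613 ring->green -15.032227818947183 house->green -15.094420633167726 house->red -15.393896658173583 ringc-housec mm [-0.10224609  0.22388916]
```

View pics/r6.png

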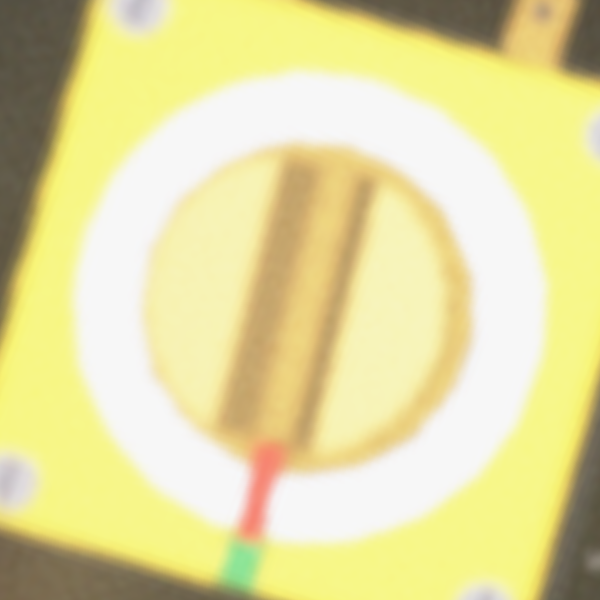

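The red pointer now meets the green mark at (243,545), within about 0.5°. Next I'll return the tool to the stand.

```bash
python3 -m handwheel '[{"delta_pos":[-0.1,0.5,0],"dr":[0,0,-1]},{"delta_pos":[-0.3,1,0],"dr":[0,0,-1]},{"delta_pos":[-0.3,1,0],"dr":[0,0,-1]},{"delta_pos":[-0.3,1,0],"dr":[0,0,-1]},{"delta_pos":[-0.3,1,0],"dr":[0,0,-1]},{"delta_pos":[-0.3,1,0],"dr":[0,0,-1]},{"delta_pos":[-0.3,1,0],"dr":[0,0,-1]},{"delta_pos":[-0.3,1,0],"dr":[0,0,-1]},{"delta_pos":[-0.23,0.83,0],"dr":[0,0,-0.8]},{"delta_pos":[0,0,0],"dr":[0,0,0]}]'
python3 -m handwheel '[{"delta_pos":[0,0,0],"dr":[0,0,0]},{"delta_pos":[0,0,0],"dr":[0,0,0]},{"delta_pos":[0,0,0],"dr":[0,0,0]}]'
python3 - <<'E'
from h import *
print(get_state()["eef_pos"])
for n in["scene","side"]:
    K,im=snap(n,n+"7")
    for r in mark_of(n,"stand_hole")[:1]+mark_of(n,"tool_handle")[:0]:print(n,r,at(K,r["location"],.056))
E
```

```text
t: 15.15
eef_pos: [0.5159, -0.0286, 0.2122]
ee_rot: [3.141, -0.0, -2.077]
force: [0.8, 0.1, -0.1]
width: 0.0197
gripper_force: 40.0
t: 15.45
eef_pos: [0.5169, -0.0311, 0.2122]
ee_rot: [3.141, -0.0, -2.08]
force: [0.4, 0.1, -1.3]
width: 0.0201
gripper_force: 40.0
[ 0.51690968 -0.03109983  0.21223159]
scene {'location': [293.0, 237.1], 'conf': 0.93} [ 0.5117 -0.0361  0.056 ]
side {'location': [287.7, 226.8], 'conf': 0.96} [ 0.5268 -0.0306  0.056 ]
```

```bash
python3 -m handwheel '[{"delta_pos":[-0.03,0.03,-0.4],"dr":[0,0,0]},{"delta_pos":[0,0,-0.6],"dr":[0,0,0]},{"delta_pos":[0,0,-0.5],"dr":[0,0,0]},{"delta_pos":[0,0,-0.3],"dr":[0,0,0]},{"delta_pos":[0,0,-0.3],"dr":[0,0,0]},{"delta_pos":[0,0,-0.3],"dr":[0,0,0]}]'
python3 -m handwheel '[{"delta_pos":[0,0,-0.4],"dr":[0,0,0]},{"delta_pos":[0,0,-0.4],"dr":[0,0,0]},{"delta_pos":[0,0,-0.3],"dr":[0,0,0]},{"delta_pos":[0,0,-0.15],"dr":[0,0,0]},{"delta_pos":[0,0,-0.1],"dr":[0,0,0]},{"delta_pos":[0,0,0],"dr":[0,0,0]},{"delta_pos":[0,0,0],"dr":[0,0,0]}]'
```

```text
t: 16.35
eef_pos: [0.5161, -0.0294, 0.14]
ee_rot: [-3.141, 0.0, -2.079]
force: [-0.5, -0.1, -1.8]
width: 0.0197
gripper_force: 40.0
t: 17.05
eef_pos: [0.5163, -0.0294, 0.1004]
ee_rot: [-3.141, 0.0, -2.079]
force: [-0.7, -0.7, -0.5]
width: 0.0195
gripper_force: 40.0
```

```bash
python3 -m handwheel '[{"delta_pos":[0,0,-0.1],"dr":[0,0,0]},{"delta_pos":[0,0,-0.05],"dr":[0,0,0]},{"delta_pos":[0,0,0],"dr":[0,0,0]},{"delta_pos":[0,0,0],"dr":[0,0,0]}]'
```

```text
t: 17.45
eef_pos: [0.5159, -0.0294, 0.0956]
ee_rot: [3.142, 0.0, -2.079]
force: [0.3, -0.2, -1.1]
width: 0.0201
gripper_force: 40.0
```

Seated at the grasp height; release and rise.

```bash
python3 -m handwheel '[{"delta_pos":[0,0,0],"dr":[0,0,0]},{"delta_pos":[0,0,0],"dr":[0,0,0]},{"delta_pos":[0,0,0],"dr":[0,0,0]},{"delta_pos":[0,0,0],"dr":[0,0,0]},{"delta_pos":[0,0,0],"dr":[0,0,0]},{"delta_pos":[0,0,0],"dr":[0,0,0]},{"delta_pos":[0,0,0],"dr":[0,0,0]},{"delta_pos":[0,0,0],"dr":[0,0,0]}]' -1
python3 -m handwheel '[{"delta_pos":[0,0,0.4],"dr":[0,0,0]},{"delta_pos":[0,0,0.8],"dr":[0,0,0]},{"delta_pos":[0,0,0.8],"dr":[0,0,0]},{"delta_pos":[0,0,0.8],"dr":[0,0,0]},{"delta_pos":[0.2,0.5,0.8],"dr":[0,0,0]},{"delta_pos":[0.4,0.8,0.4],"dr":[0,0,0]},{"delta_pos":[0.4,0.7,0],"dr":[0,0,0]},{"delta_pos":[0,0,0],"dr":[0,0,0]},{"delta_pos":[0,0,0],"dr":[0,0,0]},{"delta_pos":[0,0,0],"dr":[0,0,0]}]'
python3 - <<'E'
from h import *
out=[]
for n in["scene","side","wrist"]:
    K,im=snap(n,n+"8")
    out.append(cv2.resize(im[160:300,220:360],(266,266)) if n!="wrist" else cv2.resize(im[80:220,200:340],(266,266)))
    for r in mark_of(n,"tool_handle")[:1]:print(n,r,at(K,r["location"],.092))
cv2.imwrite("pics/c8.png",np.hstack(out)[:,:,::-1])
E
```

```text
t: 18.25
eef_pos: [0.516, -0.0294, 0.0955]
ee_rot: [3.142, 0.0, -2.079]
force: [-0.0, -0.0, 0.5]
width: 0.0783
gripper_force: 0.0
t: 19.25
eef_pos: [0.5454, 0.0304, 0.2148]
ee_rot: [3.14, -0.001, -2.079]
force: [0.3, -0.1, -0.4]
width: 0.0876
gripper_force: 0.0
scene {'location': [291.3, 223.4], 'conf': 0.87} [ 0.5129 -0.0289  0.092 ]
side {'location': [292.0, 210.9], 'conf': 0.53} [ 0.5189 -0.05    0.092 ]
wrist {'location': [279.0, 136.3], 'conf': 0.88} [ 0.5145 -0.0288  0.092 ]
```

View pics/c8.png

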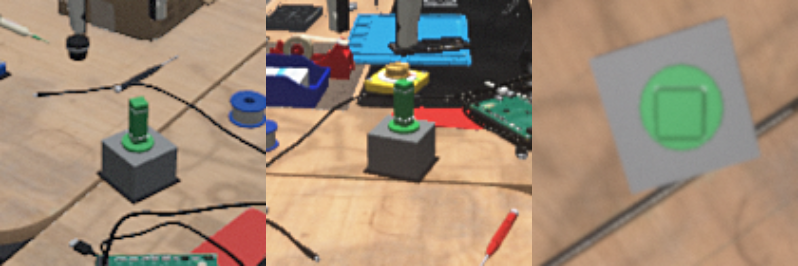

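The tool stands upright in its stand with the collar flat, at about (138,120) in the scene crop, and the gripper is clear of it.

```bash
python3 -c "
from station import *
print(job_done())"
```

```text
the job is handed in; nothing more can be done
None
```

The yellow trimmer's red pointer is on the green mark to within about 1° by camera, the tool is back upright in its stand and released, the blue trimmer was not touched, and the job was handed in at about 19 s.

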